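Slide the ink bottle off the lock, then key the lock box open and hold it

TASK

The ink bottle is standing over the keyhole of the low grey lock box: without lifting it, slide it across the lid until it stands wholly inside the ring marked there. Then take the key out of its wooden stand, work it past the lock's sticky pins into the keyhole until its shoulder is fully home on the lock face, and only then turn it a quarter turn clockwise (seen from above) to the stop. The lock springs back, so finish while still holding the key in and turned; leave the staple box on the lid and the tape measure on the desk where they are, and never tip the bottle.

Things in the scene. Friction and masses are not known exactly. Their poses are not given: they have to be found in the camera images.
- lockbox: Low grey steel lock box, fixed, 150 (its x) x 250 (y) x 70 mm high, origin at the centre of its underside, turned up to 0.3 rad. Its lock is in mid-lid, flush. Two pins stand 3.5 mm into the key slot from its two ends, 13 and 24 mm down; each sticks with 7 N of friction, is wedged aside by the tapered key tip (5 to 15 N downward push; if it jams, rocking the key while pressing frees it) and stays aside.
- keyhole (a point): Centre of the face of the brass lock cylinder (31 mm across) in the middle of the lid, flush with it, z up. The keyhole is a slot 16 mm (along this point's x) x 7 mm (y), 36 mm deep and open below, its mouth flared about 1.2 mm on every side. The point turns with the cylinder.
- cylinder (a joint): Turn of the lock cylinder, rad: 0 at rest, grows clockwise seen from above, stop at 1.5. A spring (about 0.1 N m at the stop) turns it back to 0 when not held. Key and cylinder have about 0.15 rad of play either way, so the key must turn that much farther than the cylinder.
- ink_bottle: Dark ink bottle with a cap, about 90 g: round body 44 mm across up to 40 mm height, cap 28 mm across up to 56 mm. Origin at the centre of its underside. Stands on the lid over the keyhole.
- ring_centre (a point): Centre of the marked ring, a thin dark double circle 66 to 69 mm across drawn flat on the lid (nothing to bump against), 85 mm along the box's y from the keyhole, on one side or the other, and 15 mm nearer the box's front (-x).
- key: Loose key, 40 g, upright in its stand, bow up; fits either way round. Origin at the blade's tip, z up, x along blade and bow width, y across their thickness. From the tip: blade 14 (x) x 5 mm (y), tapered over the first 6.5 mm; shoulder 24 x 9 mm from 34 to 39 mm; narrow neck to 44; flat black bow 28 (x) x 9 mm (y) from 44 to 70 mm, to be pinched across y; loop on top to 81 mm.
- key_shoulder (a point): Underside of the key's shoulder on the key's axis, 34 mm above the tip; when the key is fully home it lies on the lock face (70 mm above the desk). Same axes as the key.
- key_stand: Fixed wooden block 60 (x) x 46 (y) x 40 mm high with a slightly wider foot, origin at the centre of its underside. The key stands in a 17 x 8 mm slot along its x in the middle of its top, its shoulder resting on the top. On the desk to the left of the lock box, turned up to 0.6 rad.
- staple_box: Small cardboard box 34 x 52 x 30 mm standing on the lid on the other side of the keyhole from the ring; leave alone. Origin at the centre of its underside.
- tape_measure: Yellow tape measure 62 x 75 x 38 mm on the desk to the left of the lock box, nearer or farther than the key stand; leave alone. Origin at the centre of its underside.
There are look-alikes about, which are no part of the job. Of the things like the ink_bottle, leave any that is blue; of the rest the larger one is meant.

How it is judged:
By the outcome, as a careful person would: the job done as asked, in the order asked, and still so for the second after the job is handed in, while the arm keeps its last pose, push and grip.
It also fails if it takes over 64 s, if anything falls off the work surface, if the arm or the gripper's body presses on something with over 40 N, if the wrist force passes 120 N, or if a joint passes its speed limit or range.

ROBOT

A 6-joint arm with a two-finger parallel gripper is mounted at the origin on the work surface; the furniture and walls round the work are solid. World frame = base frame: x ahead of the robot, y to its left, z up, the work surface at z = 0. Lengths are in mm, angles in rad, forces in N, time in s.
With the tool pointing down it reaches from about 350 to 875 mm from the base axis. Payload 4.2 kg.
Tool frame: the origin (TCP) lies between the finger pads; the fingertips stand 11 mm ahead of it and the grasp point (between the pads) lies 8 mm behind it; z points along the fingers, y is the direction in which the jaws open and shut (so a half turn about z gives the same grasp; the last joint's range is limited). The gripper opens to 85 mm and grips with 20 to 120 N. Pads are 22 mm wide; open, the fingers measure 114 mm over their backs; the gripper's body (76 mm by 85 mm) begins 54 mm behind the grasp point. The pads swing forward as they close: fully open they stand 13 mm farther back than shut.
Start: joints at [1.39, 0.385, 0.008, 0, -1.194, -0.259], TCP at [266.065, 565.516, 242.312] pointing down, gripper open.
Joint ranges: [-3.14, 3.14], [-1.21, 2.06], [-1.07, 1.41], [-3.16, 2.05], [-2.99, -0.16], [-3.1, 3.1]. Speed limits (rad/s): [2.79, 2.79, 3.14, 3.14, 3.14, 3.14].

INTERFACE

Orientations are given as a unit quaternion [x, y, z, w].
In Python, from bench import * gives the robot as it stands.
- The arm moves only by the tool servo_tool, never from a script. Its argument "rows" is a list of rows, each a list of 7 numbers: the opening, from 0 (shut) to 1 (fully open), then the shift along the tool's x, y, z in cm, then the turn, a rotation vector about the tool's x, y, z in degrees. A call has 1 to 12 rows; each row shifts and turns the commanded pose from where the row before left it, along the tool's axes as they then stand; what a row does not reach is not made up. A row lasts 1/10 s, in which the tool goes at most 50 mm and 8.59 degrees, less where a joint would pass 70% of its speed; a pose out of reach is approached as far as the arm can. A call is refused whole if a number of a shift passes 5 or a number of a turn 8.59, either way. A call with a gripper value outside its range is refused whole. The fingers move at their own pace and stop on an object; the grip force is fixed at half the most. Time passes only in rows, so rows that do not move let the fingers close. It gives the time, the measured TCP pose, the force and the opening at its end, in the units of the state.
- read_state(): the state, without advancing time (a new reading comes with each control period).
- get_image(name): name is "scene" or "top" or "wrist"; returns a dict with "image" (384x512x3 uint8, red, green, blue), "mtx" (3x3 intrinsics, pixels), "k1" (the pictures are not rectified: a ray, as slopes to the right and down, at radius r is drawn at 1 + k1 r^2 times it, then the intrinsics apply), "extrinsics" (4x4, takes a point from camera to world coordinates). Camera axes: x right, y up, looking along -z (the intrinsics and any distortion apply to the point x, -y, -z); pixel columns grow to the right and rows downward; lengths in mm; the calibration is good to about 2 mm. A picture is of the moment at which its call begins. There is no depth.
- job_done(): hands the job in, once; it reports no verdict.
The state is a dict: "clock": time; "joints": joint angles; "joint_vel": joint speeds; "joint_efforts": joint torques, N m; "position": TCP position; "ee_rot": TCP orientation; "contact_force": force on the tool from outside, world axes, zero at the start; "wrist_torque": the same for the moment, N m; "gripper_width": finger opening in mm.
Only numpy, scipy, OpenCV 4.12 (cv2) and the standard library are available. Lean on these libraries where they do the work, as an engineer would, in place of code of your own. Each camera call takes 0.05 s, during which the arm holds its last target. There are 200 camera calls.

## Working session

There is one attempt and no reset: what is moved stays moved. The work goes in short steps, Python scripts to look and compute and a tool call to move; the robot and the scene stay as the last step left them, time stands still between calls to the robot, and variables do not carry over. Pictures are saved under pics/ and viewed, about 8 in all and at most 12, crops included, and the job is handed in when it is done.

Besides the shell and the picture viewer there is one more tool, called as name([rows], argument=value, ...), one row to a line, values as JSON. servo_tool: Moves the arm, as the interface text tells. Its arguments: {"type":"object","properties":{"rows":{"type":"array","items":{"type":"array","items":{"type":"number"}}}},"required":["rows"]}

```bash
mkdir -p pics
cat > h.py <<'E'
from bench import *
import numpy as np, cv2
def cap(n,f=None):
    d=get_image(n)
    if f: cv2.imwrite('pics/'+f,d['image'][:,:,::-1])
    return d
def ray(d,u,v):
    K=np.array(d['mtx']);x=(u-K[0,2])/K[0,0];y=(v-K[1,2])/K[1,1]
    rd=np.hypot(x,y);r=rd
    for _ in range(20): r=rd/(1+d['k1']*r*r)
    s=r/rd if rd>0 else 1
    E=np.array(d['extrinsics']);return E[:3,3],E[:3,:3]@np.array([x*s,-y*s,-1])
def onz(d,u,v,z):
    o,r=ray(d,u,v);return o+r*(z-o[2])/r[2]
def proj(d,p):
    E=np.array(d['extrinsics']);c=E[:3,:3].T@(np.array(p)-E[:3,3]);x=c[0]/-c[2];y=-c[1]/-c[2]
    k=1+d['k1']*(x*x+y*y);K=np.array(d['mtx']);return K[0,0]*x*k+K[0,2],K[1,1]*y*k+K[1,2]
E
python3 - <<'E'
from h import *
import pickle
D={n:cap(n) for n in('top','scene','wrist')}
pickle.dump(D,open('d0.pkl','wb'))
cv2.imwrite('pics/a.png',cv2.resize(D['top']['image'][:,:,::-1],(800,600),interpolation=cv2.INTER_CUBIC))
cv2.imwrite('pics/b.png',cv2.resize(D['scene']['image'][:,:,::-1],(800,600),interpolation=cv2.INTER_CUBIC))
for n in D: print(n,np.round(D[n]['extrinsics'],2).tolist(),D[n]['k1'],D[n]['mtx'][0][0])
print(read_state())
E
```

```text
top [[0.01, 0.99, -0.11, 364.06], [-1.0, 0.01, 0.02, 86.59], [0.02, 0.11, 0.99, 934.86], [0.0, 0.0, 0.0, 1.0]] -0.026456690033523186 400.4016518868084
scene [[0.79, 0.43, -0.43, 42.73], [-0.61, 0.56, -0.56, -407.71], [0.0, 0.7, 0.71, 678.73], [0.0, 0.0, 0.0, 1.0]] -0.07881408988936803 360.92148585848946
wrist [[-0.43, 0.87, 0.24, 326.65], [-0.9, -0.41, -0.11, 536.82], [0.0, -0.26, 0.97, 373.92], [0.0, 0.0, 0.0, 1.0]] -0.04322651559217319 315.07991936031743
{'clock': 0.15, 'joints': array([ 1.38961403e+00,  3.85379822e-01,  6.94691533e-03, -3.56731474e-04,
       -1.19399763e+00, -2.58589676e-01]), 'joint_vel': array([ 0.00140729, -0.00106251,  0.0044331 ,  0.00396971,  0.00072264,
       -0.00015209]), 'joint_efforts': array([-5.94690136e-04, -3.92679870e+01,  1.88581413e+01,  4.18860689e+00,
       -3.42598527e-03, -7.40008716e-06]), 'position': array([265.8943058 , 565.15671308, 241.47502803]), 'ee_rot': array([ 9.75907638e-01, -2.18182461e-01, -1.34057887e-04,  8.22910630e-04]), 'contact_force': array([-0.13358238, -0.08902571,  0.05943689]), 'wrist_torque': array([-0.0110537 ,  0.01791278, -0.04751542]), 'gripper_width': 85.74089394855}
```

View pics/a.png

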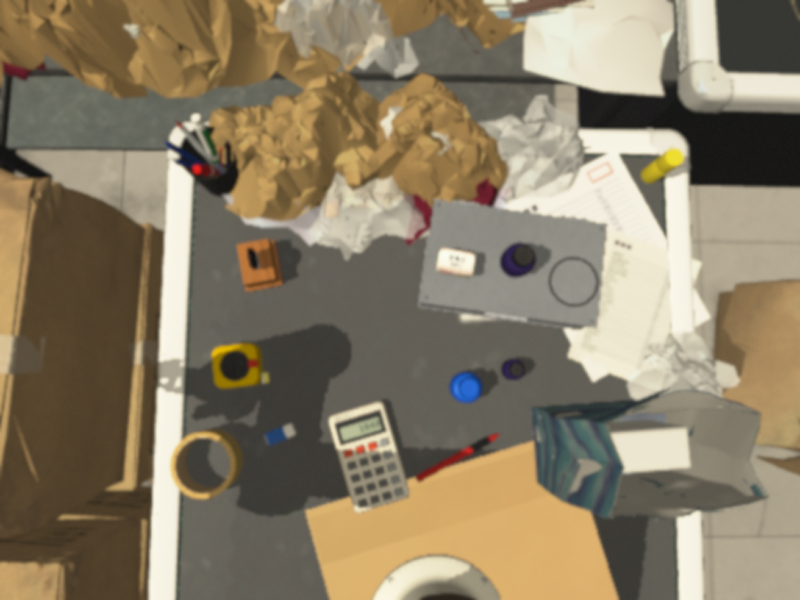

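View pics/b.png

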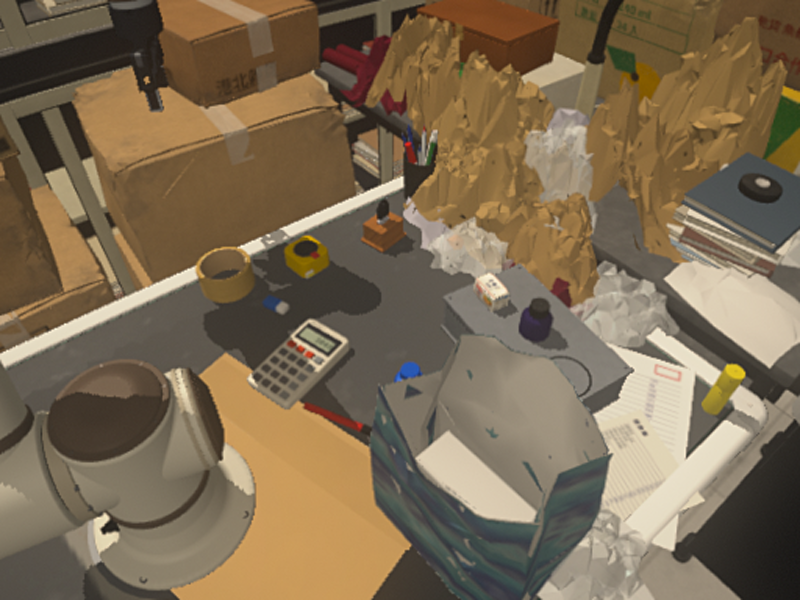

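The top view shows the lock box with lid corners (800 px scale) near (435,200), (607,223), (597,328) and (418,305). The bottle cap is at (524,256), the ring at (573,282), the staples at (456,262) and the key in its stand at (255,260). The tape is at (237,366). The two other bottles, one blue and one small and dark, are decoys. Paper heaps and a tall bag stand close by.

Run:
```python
from h import *
import pickle
D=pickle.load(open('d0.pkl','rb'));d=D['top'];s=.64
for n,u,v,z in [('c1',435,200,70),('c2',607,223,70),('c3',597,328,70),('c4',418,305,70),('ring',573.5,282,70),('cap',524,256,126),('bodytop',518,260,40+70),('staple',456,262,100),('stand',258,263,40),('tape',237,366,38),('keytop',253,259,85),('paper',515,165,60),('bagtopleft',535,405,150)]:
    print(n,np.round(onz(d,u*s,v*s,z),1))
im=d['image'][:,:,::-1]
hsv=cv2.cvtColor(im,cv2.COLOR_BGR2HSV)
# ring: dark thin on lid
g=cv2.cvtColor(im,cv2.COLOR_BGR2GRAY)
c=np.hstack([cv2.resize(im[120:220,260:400],None,fx=4,fy=4,interpolation=cv2.INTER_CUBIC),cv2.resize(im[140:200,140:195],(220,240),interpolation=cv2.INTER_CUBIC) .repeat(1,0) if 0 else cv2.copyMakeBorder(cv2.resize(im[145:195,145:190],None,fx=5,fy=5,interpolation=cv2.INTER_CUBIC),0,150,0,0,cv2.BORDER_CONSTANT)])
cv2.imwrite('pics/c.png',c)
m=cv2.inRange(hsv,(5,120,60),(18,255,255))[140:200,140:200]
cs,_=cv2.findContours(m,0,1);k=max(cs,key=cv2.contourArea);print(cv2.minAreaRect(k),np.array(cv2.boxPoints(cv2.minAreaRect(k)))+140)
```

```text
c1 [604.1   9.   70. ]
c2 [ 574.8 -236.8   70. ]
c3 [ 424.7 -218.5   70. ]
c4 [454.1  32.4  70. ]
ring [ 489.2 -186.6   70. ]
cap [ 514.9 -103.7  126. ]
bodytop [512.3 -99.3 110. ]
staple [510.2 -17.  100. ]
stand [515.4 262.   40. ]
tape [367.1 287.5  38. ]
keytop [513.3 260.3  85. ]
paper [ 660.9 -108.1   60. ]
bagtopleft [ 321.9 -109.6  150. ]
((25.728002548217773, 29.00400161743164), (31.215513229370117, 24.86507797241211), 79.69515228271484) [[150.704   155.872  ]
 [175.168   151.424  ]
 [180.75201 182.136  ]
 [156.288   186.584  ]]
```

View pics/c.png

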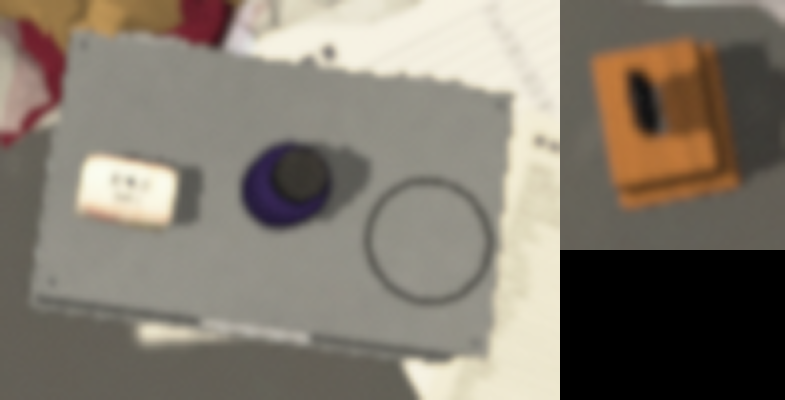

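servo_tool([
  [0.64,1.5,1.5,0,0,0,0],
  [0.64,3,3,0,0,0,0],
  [0.64,3.4,3.3,0,0,0,0],
  [0.64,3.4,3.3,0,0,0,0],
  [0.64,3.4,3.3,0,0,0,0],
  [0.64,3.4,3.3,0,0,0,0],
  [0.64,3.4,3.3,0,0,0,0],
  [0.64,3.4,3.3,0,0,0,0],
  [0.64,3.4,3.3,0,0,0,0],
  [0.64,3.4,3.3,0,0,0,0],
  [0.64,3.4,3.3,0,0,0,0],
  [0.64,3.4,3.3,0,0,0,0],
])

```text
clock: 1.35
position: [454.9, 60.4, 242.4]
ee_rot: [0.976, -0.218, 0.0, -0.0]
contact_force: [0.4, 1.0, -0.9]
gripper_width: 54.7
```

servo_tool([
  [0.64,3.4,3.3,0,0,0,0],
  [0.64,3.4,3.3,0,0,0,0],
  [0.64,3.4,3.3,0,0,0,0],
  [0.64,2.2,2.2,0,0,0,0],
  [0.64,0,0,0,0,0,-4],
  [0.64,0,0,0,0,0,-4],
  [0.64,0,0,0,0,0,0],
  [0.64,0,0,0,0,0,0],
])

```text
clock: 2.15
position: [515.3, -99.9, 242.1]
ee_rot: [0.989, -0.15, -0.0, 0.0]
contact_force: [-0.4, 0.6, 0.7]
gripper_width: 54.7
```

Run:
```python
from h import *
d=cap('wrist','d.png')
print(np.round(d['extrinsics'],3)); s=read_state(); print(s['position'],s['ee_rot'])
for p in [(514.5,-103.5,126),(489.2,-186.6,70),(510,-17,100)]: print(np.round(proj(d,p),1))
import pickle;pickle.dump(d,open('d1.pkl','wb'))
```

```text
[[-2.98000e-01  9.22000e-01  2.48000e-01  5.79323e+02]
 [-9.54000e-01 -2.88000e-01 -7.70000e-02 -1.19970e+02]
 [ 0.00000e+00 -2.60000e-01  9.66000e-01  3.74684e+02]
 [ 0.00000e+00  0.00000e+00  0.00000e+00  1.00000e+00]]
[515.32799015 -99.81056994 242.23672925] [ 9.88692583e-01 -1.49956541e-01 -1.12120927e-04  1.75484646e-05]
[259.5 189.7]
[346.3 174.4]
[171.2 213.8]
```

View pics/d.png

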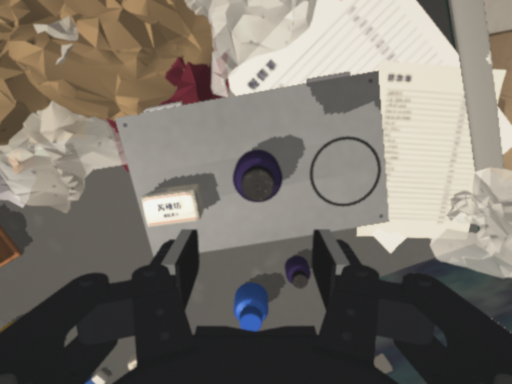

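The wrist view shows the bottle cap at (259,185) and the ring at (345,171). Both are within about 3.5 mm of the top-view estimates. Next I lower the open jaws around the bottle.

servo_tool([
  [0.64,0.2,0.35,2,0,0,0],
  [0.64,0,0,3.5,0,0,0],
  [0.64,0,0,3.5,0,0,0],
  [0.64,0,0,3,0,0,0],
  [0.64,0,0,2,0,0,0],
  [0.64,0,0,1,0,0,0],
  [0.64,0,0,0.6,0,0,0],
  [0.6,0,0,0,0,0,0],
  [0.57,0,0,0,0,0,0],
  [0.54,0,0,0,0,0,0],
  [0.54,0,0,0,0,0,0],
])

```text
clock: 3.3
position: [517.2, -103.8, 87.3]
ee_rot: [0.989, -0.149, 0.001, -0.0]
contact_force: [0.9, 0.2, 0.7]
gripper_width: 45.7
```

Run:
```python
from h import *
d=cap('wrist','e.png');print(read_state()['contact_force'],read_state()['position'])
```

```text
[ 0.11595888  1.1557204  -0.01004529] [ 517.08924505 -103.80164925   87.18631828]
```

View pics/e.png

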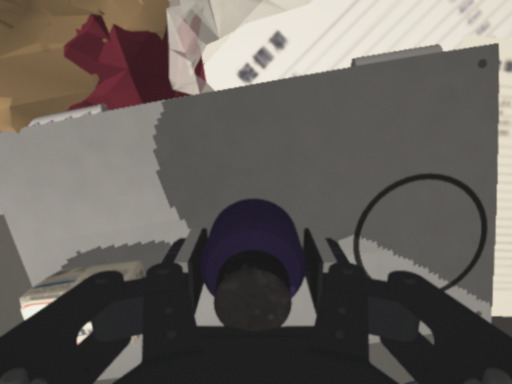

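The bottle sits centred between the pads, and the ring is clear. I slide it along the tool's y axis.

servo_tool([
  [0.54,0,0.3,0,0,0,0],
  [0.54,0,0.6,0,0,0,0],
  [0.54,0,0.9,0,0,0,0],
  [0.54,0,0.95,0,0,0,0],
  [0.54,0,0.95,0,0,0,0],
  [0.54,0,0.95,0,0,0,0],
  [0.54,-0.05,0.95,0,0,0,0],
  [0.54,0,0.95,0,0,0,0],
  [0.54,0,0.85,0,0,0,0],
  [0.54,0,0.6,0,0,0,0],
  [0.54,0,0.45,0,0,0,0],
  [0.54,0,0.25,0,0,0,0],
])

```text
clock: 4.55
position: [489.9, -187.3, 86.3]
ee_rot: [0.989, -0.15, -0.0, 0.0]
contact_force: [1.0, -0.1, -0.0]
gripper_width: 46.2
```

servo_tool([
  [0.54,0,0,0,0,0,0],
  [0.58,0,0,0,0,0,0],
  [0.62,0,0,0,0,0,0],
  [0.64,0,0,0,0,0,0],
  [0.64,0,0,-0.6,0,0,0],
  [0.64,0,0,-1.5,0,0,0],
  [0.64,0,0,-3,0,0,0],
  [0.64,0,0,-4,0,0,0],
  [0.64,0,0,-4,0,0,0],
  [0.64,0,0,-2.5,0,0,0],
  [0.64,0,0,0,0,0,0],
])

```text
clock: 5.65
position: [492.3, -187.3, 247.4]
ee_rot: [0.989, -0.149, 0.005, 0.0]
contact_force: [-0.4, 0.5, -0.6]
gripper_width: 54.9
```

Run:
```python
from h import *
d=cap('wrist');t=cap('top');import pickle;pickle.dump((d,t),open('d2.pkl','wb'))
im=np.hstack([d['image'][:280,100:480],cv2.resize(t['image'][120:220,260:400],None,fx=2.8,fy=2.8,interpolation=cv2.INTER_CUBIC)])[:,:,::-1]
cv2.imwrite('pics/f.png',im);print(im.shape,read_state()['position'])
```

```text
(280, 772, 3) [ 489.99031229 -186.6639868   242.8915087 ]
```

View pics/f.png

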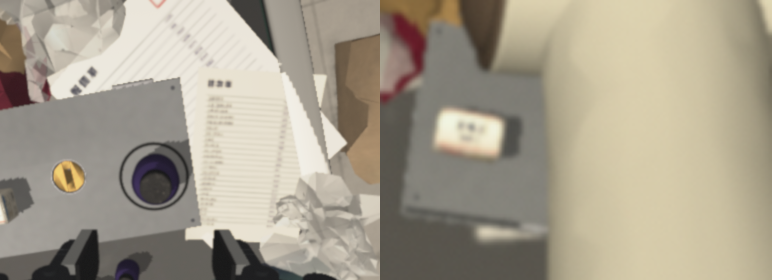

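The bottle stands concentric in the ring: ring centre at crop pixel (154,176), bottle base at about (155,175). The brass lock is now visible at crop pixel (69,176), with its slot along the box x. Next I compute the lock and key positions and joint headroom, and estimate the height of the paper heap.

```bash
cat >> h.py <<'E'
def tri(a,pa,b,pb):
    o1,r1=ray(a,*pa);o2,r2=ray(b,*pb);r1/=np.linalg.norm(r1);r2/=np.linalg.norm(r2)
    A=np.c_[r1,-r2];t=np.linalg.lstsq(A,o2-o1,rcond=None)[0];p,q=o1+t[0]*r1,o2+t[1]*r2
    return np.round((p+q)/2,1),round(np.linalg.norm(p-q),1)
E
python3 - <<'E'
from h import *
import pickle
D=pickle.load(open('d0.pkl','rb'));w,t=pickle.load(open('d2.pkl','rb'));k=.64
T=D['top'];S=D['scene']
print(read_state()['joints'].round(3))
for a,b in [((228,115),(395,30)),((228,115),(425,165)),((270,215),(425,205)),((300,110),(440,40)),((440,90),(700,20)),((500,160),(590,230)),((253,250),(383,203))]:
    print(a,tri(T,(a[0]*k,a[1]*k),S,(b[0]*k,b[1]*k)))
hsv=cv2.cvtColor(w['image'],cv2.COLOR_RGB2HSV)
m=cv2.inRange(hsv,(15,110,90),(35,255,255));m[:150]=0;m[205:]=0;m[:,:145]=0;m[:,195:]=0
c=cv2.findContours(m,0,1)[0];c=max(c,key=cv2.contourArea);e=cv2.fitEllipse(cv2.convexHull(c));print(e,onz(w,*e[0],70))
# key+stand from top
im=T['image'];h=cv2.cvtColor(im,cv2.COLOR_RGB2HSV)
m=((im.max(2)<70)*255).astype('uint8');m[:152]=0;m[178:]=0;m[:,:154]=0;m[:,172:]=0
c=max(cv2.findContours(m,0,1)[0],key=cv2.contourArea);print(cv2.minAreaRect(c),cv2.contourArea(c))
E
```

```text
[-5.500e-02  2.120e-01 -2.370e-01 -1.000e-03 -1.120e+00  1.325e+00]
(228, 115) (array([565.6, 239.4, 388.1]), np.float64(58.2))
(228, 115) (array([698.7, 320. ,  70.5]), np.float64(57.1))
(270, 215) (array([587.4, 239.2,  60.1]), np.float64(14.5))
(300, 110) (array([579.6, 170.8, 389.5]), np.float64(39.5))
(440, 90) (array([647. , -35.9, 445.2]), np.float64(174.9))
(500, 160) (array([634.9, -69.8, 174.3]), np.float64(16.8))
(253, 250) (array([523.8, 263.8,  79.6]), np.float64(7.3))
((168.16441345214844, 176.20762634277344), (28.629520416259766, 31.371524810791016), 130.06031799316406) [ 518.18151586 -103.18970003   70.        ]
((161.6923065185547, 164.9615478515625), (10.78638744354248, 4.118439674377441), 78.69007110595703) 31.0
```

Run:
```python
from h import *
import pickle
D=pickle.load(open('d0.pkl','rb'));T=D['top'];S=D['scene']
for x in (560,580,600,620):
  for y in (230,275,310): print(x,y,[ (np.round(np.array(proj(T,(x,y,z)))/.64).astype(int).tolist(), np.round(np.array(proj(S,(x,y,z)))/.64).astype(int).tolist()) for z in (190,240)])
```

```text
560 230 [([262, 206], [414, 150]), ([254, 195], [414, 122])]
560 275 [([225, 206], [397, 139]), ([214, 194], [397, 112])]
560 310 [([196, 205], [385, 131]), ([183, 194], [384, 104])]
580 230 [([263, 190], [423, 146]), ([255, 178], [424, 119])]
580 275 [([226, 190], [406, 135]), ([215, 177], [407, 108])]
580 310 [([197, 189], [394, 127]), ([184, 177], [394, 101])]
600 230 [([263, 174], [432, 142]), ([255, 161], [433, 115])]
600 275 [([226, 174], [416, 132]), ([216, 160], [416, 105])]
600 310 [([198, 173], [403, 124]), ([185, 160], [403, 97])]
620 230 [([264, 158], [441, 139]), ([256, 144], [443, 112])]
620 275 [([227, 158], [425, 128]), ([217, 143], [425, 102])]
620 310 [([198, 157], [412, 121]), ([186, 143], [412, 94])]
```

servo_tool([
  [0.4,0,0,0,0,0,8.5],
  [0.4,0,0,0,0,0,8.5],
  [0.4,0,0,0,0,0,8.5],
  [0.4,0,0,0,0,0,8.5],
  [0.4,0,0,0,0,0,8.5],
  [0.4,0,0,0,0,0,8.5],
  [0.4,0,0,0,0,0,8.5],
  [0.4,0,0,0,0,0,8.5],
  [0.4,0,0,0,0,0,8.5],
  [0.4,0,0,0,0,0,8.5],
  [0.4,0,0,0,0,0,8.5],
  [0.4,0,0,0,0,0,8.5],
])

```text
clock: 6.95
position: [489.2, -186.7, 240.5]
ee_rot: [-0.503, 0.864, 0.001, -0.001]
contact_force: [-0.4, 0.0, 0.5]
gripper_width: 34.3
```

servo_tool([
  [0.4,0,0,0,0,0,8.5],
  [0.4,0,0,0,0,0,8.5],
  [0.4,0,0,0,0,0,8.5],
  [0.4,0,0,0,0,0,8.5],
  [0.4,0,0,0,0,0,8.5],
  [0.4,0,0,0,0,0,7.8],
  [0.4,0,0,0,0,0,2],
  [0.4,0,0,0,0,0,0],
])

```text
clock: 7.75
position: [489.3, -186.7, 240.7]
ee_rot: [-0.074, 0.997, 0.0, -0.002]
contact_force: [0.4, 0.1, 0.3]
gripper_width: 34.3
```

servo_tool([
  [0.4,-0.5,2.1,0,0,0,0],
  [0.4,-1.05,4.36,0,0,0,0],
  [0.4,-1.05,4.36,0,0,0,0],
  [0.4,-1.05,4.36,0,0,0,0],
  [0.4,-1.05,4.36,0,0,0,0],
  [0.4,-1.05,4.36,0,0,0,0],
  [0.4,-1.05,4.36,0,0,0,0],
  [0.4,-1.05,4.36,0,0,0,0],
  [0.4,-1.05,4.36,0,0,0,0],
  [0.4,-1.05,4.36,0,0,0,0],
  [0.4,-0.55,2.2,0,0,0,0],
  [0.4,0,0,0,0,0,0],
])

```text
clock: 8.95
position: [529.3, 261.6, 240.7]
ee_rot: [-0.076, 0.997, -0.001, -0.001]
contact_force: [-0.3, -0.5, -0.2]
gripper_width: 34.4
```

Run:
```python
from h import *
import pickle
d=cap('wrist');d=cap('wrist','g.png');pickle.dump(d,open('d3.pkl','wb'));s=read_state();print(s['position'],s['ee_rot'],s['joints'],s['gripper_width'],s['clock'])
print(proj(d,(513.5,261,84)))
```

```text
[529.11775308 258.8955925  241.31305752] [-7.45197802e-02  9.97218780e-01 -6.95215646e-04 -1.01219174e-03] [ 7.29704230e-01  3.25605208e-01 -8.34957567e-02 -1.42387256e-04
 -1.16414778e+00 -2.15126612e+00] 33.80815244881056 9.05
(np.float64(259.83984777657463), np.float64(160.2407302714198))
```

View pics/g.png

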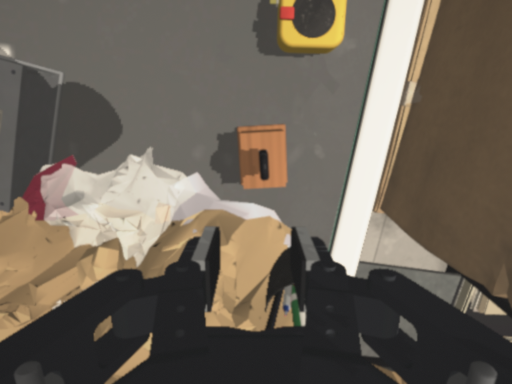

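The wrist view shows the key's black bow at (264,165) in the stand. The wrist camera gives the same +4 mm shift in world x at both tool yaws, so the top camera is the biased one. I trust the wrist camera, and move closer to centre and measure.

servo_tool([
  [0.4,0.5,0.3,2,0,0,0],
  [0.4,0.5,0.3,3,0,0,0],
  [0.4,0,0,1.5,0,0,0],
  [0.4,0,0,0.5,0,0,0],
  [0.4,0,0,0,0,0,0],
  [0.4,0,0,0,0,0,0],
])

```text
clock: 9.65
position: [519.6, 263.3, 173.5]
ee_rot: [-0.074, 0.997, 0.0, 0.001]
contact_force: [-0.2, 0.8, -0.0]
gripper_width: 34.4
```

Run:
```python
from h import *
import pickle
d=cap('wrist');pickle.dump(d,open('d4.pkl','wb'));s=read_state();print(s['position'],s['ee_rot'])
im=d['image'];h=cv2.cvtColor(im,cv2.COLOR_RGB2HSV)
u,v=map(int,proj(d,(517,263,76)));print(u,v)
m=cv2.inRange(h,(3,110,60),(20,255,255));k=np.zeros_like(m);k[v-70:v+70,u-70:u+70]=255;m&=k
c=max(cv2.findContours(m,0,1)[0],key=cv2.contourArea);r=cv2.minAreaRect(c);print('stand',r,onz(d,*r[0],40))
b=((im.max(2)<60)*255).astype('uint8');k[:]=0;k[v-35:v+35,u-25:u+25]=255;b&=k
c=max(cv2.findContours(b,0,1)[0],key=cv2.contourArea);r=cv2.minAreaRect(c);print('bow',r)
p=cv2.boxPoints(r)
for q in p: print(q,onz(d,*q,76).round(1),onz(d,*q,50).round(1),onz(d,*q,87).round(1))
print(proj(d,(518,263,76)),[np.round(proj(d,s['position']+[0,0,z]),1) for z in(0,8)])
cv2.imwrite('pics/i.png',np.hstack([im[:,:,::-1][:300,100:420],cv2.resize(im[v-40:v+35,u-40:u+40,::-1],None,fx=4,fy=4,interpolation=cv2.INTER_CUBIC)]))
```

```text
[519.60389848 263.60449165 173.63911071] [-7.38620826e-02  9.97267744e-01  5.93435904e-04  1.04239718e-03]
256 189
stand ((259.0396728515625, 176.6741485595703), (77.21946716308594, 58.134803771972656), 86.633544921875) [514.91643046 265.3303844   40.        ]
bow ((259.2352600097656, 190.05882263183594), (38.19485855102539, 9.81715202331543), 85.60128784179688)
[252.87643 171.3941 ] [503.6 258.5  76. ] [509.  259.1  50. ] [501.3 258.3  87. ]
[262.66464 170.64117] [501.9 265.7  76. ] [507.2 267.1  50. ] [499.7 265.   87. ]
[265.5941  208.72354] [531.1 272.4  76. ] [539.7 274.6  50. ] [527.5 271.5  87. ]
[255.80588 209.47647] [532.8 265.1  76. ] [541.6 266.4  50. ] [529.1 264.5  87. ]
(np.float64(255.97751762003836), np.float64(190.74673914860372)) [array([257.4, 250.6]), array([257.5, 258.8])]
```

View pics/i.png

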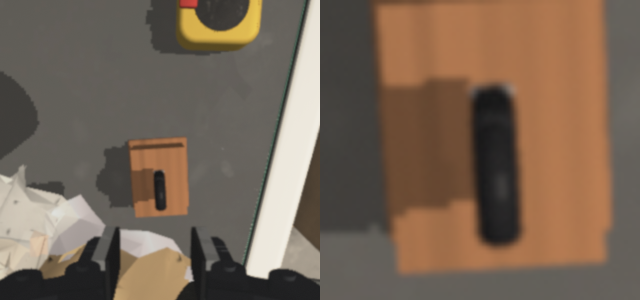

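Run:
```python
from h import *
import pickle
d=pickle.load(open('d4.pkl','rb'));im=d['image'].astype(int)
for c in (245,272):
  print(c,[(r,im[r,c].sum()) for r in list(range(134,152))+list(range(208,222))])
for r in (150,195,212):
  print(r,[(c,tuple(im[r,c])) for c in list(range(224,236,1))+list(range(283,294))])
for u,v in [(245,147),(272,147),(245,216),(272,216)]: print(onz(d,u,v,40).round(1))
```

```text
245 [(134, np.int64(289)), (135, np.int64(287)), (136, np.int64(287)), (137, np.int64(279)), (138, np.int64(265)), (139, np.int64(271)), (140, np.int64(297)), (141, np.int64(316)), (142, np.int64(322)), (143, np.int64(313)), (144, np.int64(272)), (145, np.int64(219)), (146, np.int64(190)), (147, np.int64(186)), (148, np.int64(217)), (149, np.int64(304)), (150, np.int64(358)), (151, np.int64(373)), (208, np.int64(344)), (209, np.int64(343)), (210, np.int64(343)), (211, np.int64(343)), (212, np.int64(345)), (213, np.int64(345)), (214, np.int64(345)), (215, np.int64(341)), (216, np.int64(327)), (217, np.int64(304)), (218, np.int64(290)), (219, np.int64(287)), (220, np.int64(285)), (221, np.int64(286))]
272 [(134, np.int64(288)), (135, np.int64(286)), (136, np.int64(278)), (137, np.int64(287)), (138, np.int64(320)), (139, np.int64(354)), (140, np.int64(366)), (141, np.int64(360)), (142, np.int64(320)), (143, np.int64(252)), (144, np.int64(198)), (145, np.int64(185)), (146, np.int64(199)), (147, np.int64(257)), (148, np.int64(330)), (149, np.int64(368)), (150, np.int64(374)), (151, np.int
[... 3301 characters left out ...]
int64(143), np.int64(107), np.int64(83))), (283, (np.int64(177), np.int64(121), np.int64(81))), (284, (np.int64(179), np.int64(122), np.int64(82))), (285, (np.int64(179), np.int64(122), np.int64(83))), (286, (np.int64(169), np.int64(119), np.int64(84))), (287, (np.int64(142), np.int64(110), np.int64(87))), (288, (np.int64(111), np.int64(100), np.int64(89))), (289, (np.int64(101), np.int64(96), np.int64(90))), (290, (np.int64(101), np.int64(96), np.int64(91))), (291, (np.int64(100), np.int64(96), np.int64(91))), (292, (np.int64(101), np.int64(96), np.int64(91))), (293, (np.int64(100), np.int64(96), np.int64(90)))]
[491.2 249.8  40. ]
[487.9 272.3  40. ]
[552.4 258.3  40. ]
[548.9 282.2  40. ]
```

The stand's top face is centred near (520.6,266) with yaw about 11.4°, which agrees with the bow. I descend and grip.

servo_tool([
  [0.4,-0.05,0.23,1,0,0,-2.9],
  [0.4,0,0,3,0,0,0],
  [0.4,0,0,3,0,0,0],
  [0.4,0,0,2,0,0,0],
  [0.4,0,0,1.5,0,0,0],
  [0.4,0,0,0.8,0,0,0],
  [0.4,0,0,0.4,0,0,0],
  [0.4,0,0,0,0,0,0],
])

```text
clock: 10.5
position: [519.3, 266.2, 55.7]
ee_rot: [-0.099, 0.995, 0.0, 0.0]
contact_force: [0.1, 0.6, 0.5]
gripper_width: 34.1
```

servo_tool([
  [0.25,0,0,0,0,0,0],
  [0.15,0,0,0,0,0,0],
  [0.05,0,0,0,0,0,0],
  [0.0,0,0,0,0,0,0],
  [0.0,0,0,0,0,0,0],
])

```text
clock: 11.0
position: [519.4, 266.4, 56.3]
ee_rot: [-0.1, 0.995, 0.0, 0.001]
contact_force: [-0.7, 0.3, 5.7]
gripper_width: 8.1
```

Run:
```python
from h import *
d=cap('wrist','j.png');s=read_state();print(s['position'],s['ee_rot'],s['contact_force'],s['wrist_torque'],s['gripper_width'])
```

```text
[519.43659225 266.3922572   56.27327049] [-9.95430490e-02  9.95032969e-01  3.20070052e-04  6.85160848e-04] [-1.11184918 -0.64205981  5.88934054] [-0.05133393  0.32146551  0.01177421] 7.91980694649702
```

servo_tool([
  [0.0,0,0,-0.5,0,0,0],
  [0.0,0,0,-1,0,0,0],
  [0.0,0,0,-1.5,0,0,0],
  [0.0,0,0,-2,0,0,0],
  [0.0,0,0,-3.5,0,0,0],
  [0.0,0,0,-4,0,0,0],
  [0.0,0,0,-3.5,0,0,0],
  [0.0,0,0,-0.5,0,0,0],
  [0.0,0,0,0,0,0,0],
  [0.0,0,0,0,0,0,0],
])

```text
clock: 12.05
position: [518.1, 265.6, 219.1]
ee_rot: [-0.099, 0.995, -0.0, -0.001]
contact_force: [0.0, -0.3, 0.0]
gripper_width: 8.3
```

Run:
```python
from h import *
d=cap('wrist');s=read_state();print(s['position'],s['ee_rot'],s['contact_force'],s['gripper_width'],s['joints'])
print([np.round(proj(d,s['position']+[0,0,z]),1) for z in (8,-11,-16,-50)])
cv2.imwrite('pics/k.png',cv2.resize(d['image'][160:384,150:370,::-1],None,fx=2.6,fy=2.6,interpolation=cv2.INTER_CUBIC))
```

```text
[518.09678466 265.44778433 218.61566953] [-9.92001267e-02  9.95065955e-01 -8.08808416e-04 -1.55756281e-03] [-1.07107484  0.73142309 -0.34000239] 8.069482785806777 [ 7.51245061e-01  3.31650433e-01 -1.33777945e-01 -6.74703715e-04
 -1.10882577e+00 -2.12301221e+00]
[array([256.8, 257.9]), array([256.7, 240. ]), array([256.6, 236. ]), array([256.4, 213.9])]
```

View pics/k.png

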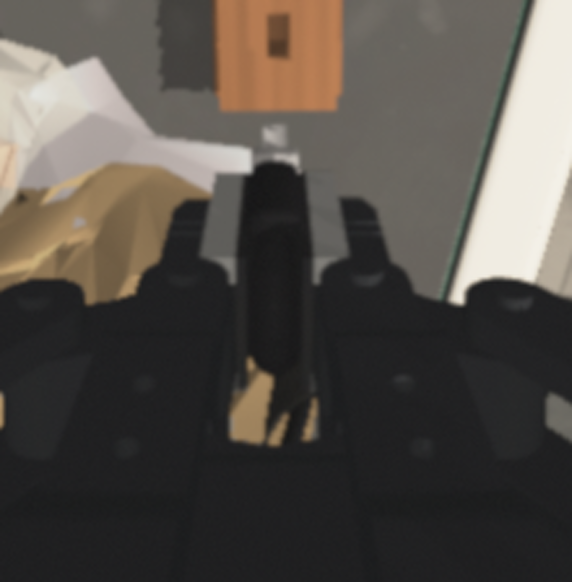

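The key is held. Its tip is visible at (275,135) in the crop and sits about 1.2 mm off the TCP along −x_t, matching the stand estimate. Next I carry it over, rotate back, and look at the lock with the key in view.

servo_tool([
  [0.0,0.5,-1.8,-1,0,0,0],
  [0.0,1.05,-3.8,-1,0,0,0],
  [0.0,1.15,-4.2,0,0,0,0],
  [0.0,1.15,-4.2,0,0,0,0],
  [0.0,1.15,-4.2,0,0,0,0],
  [0.0,1.15,-4.2,0,0,0,0],
  [0.0,1.15,-4.2,0,0,0,0],
  [0.0,1.15,-4.2,0,0,0,0],
  [0.0,1.15,-4.2,0,0,0,0],
  [0.0,1.05,-3.8,0,0,0,0],
  [0.0,0.5,-1.5,0,0,0,0],
  [0.0,0,0,0,0,0,0],
])

```text
clock: 13.3
position: [487.9, -153.5, 239.6]
ee_rot: [-0.097, 0.995, 0.0, -0.001]
contact_force: [0.7, -0.1, -0.7]
gripper_width: 8.2
```

servo_tool([
  [0.0,0,0,0,0,0,-8.5],
  [0.0,0,0,0,0,0,-8.5],
  [0.0,0,0,0,0,0,-8.5],
  [0.0,0,0,0,0,0,-8.5],
  [0.0,0,0,0,0,0,-8.5],
  [0.0,0,0,0,0,0,-8.5],
  [0.0,0,0,0,0,0,-8.5],
  [0.0,0,0,0,0,0,-8.5],
  [0.0,0,0,0,0,0,-8.5],
  [0.0,0,0,0,0,0,-8.5],
  [0.0,0,0,0,0,0,-8.5],
])

```text
clock: 14.4
position: [488.9, -150.4, 239.9]
ee_rot: [0.795, -0.607, -0.001, 0.0]
contact_force: [-0.7, -0.2, -0.2]
gripper_width: 7.8
```

servo_tool([
  [0.0,0,0,0,0,0,-8.5],
  [0.0,0,0,0,0,0,-8.5],
  [0.0,0,0,0,0,0,-8.5],
  [0.0,0,0,0,0,0,-8.5],
  [0.0,0,0,0,0,0,-8.5],
  [0.0,0,0,0,0,0,-8.5],
  [0.0,0,0,0,0,0,-8.5],
  [0.0,0,0,0,0,0,-8.5],
  [0.0,0,0,0,0,0,0],
  [0.0,0,0,0,0,0,0],
])

```text
clock: 15.4
position: [489.1, -150.6, 240.1]
ee_rot: [0.998, -0.063, -0.0, -0.0]
contact_force: [0.1, 0.0, -0.2]
gripper_width: 7.9
```

servo_tool([
  [0.0,0.5,-1,0.5,0,0,0],
  [0.0,0.6,-1.5,1.5,0,0,0],
  [0.0,0.6,-1.5,2,0,0,0],
  [0.0,0.5,-1,1.5,0,0,0],
  [0.0,0,0,0.5,0,0,0],
  [0.0,0,0,0,0,0,0],
  [0.0,0,0,0,0,0,0],
])

```text
clock: 16.1
position: [517.6, -104.3, 180.8]
ee_rot: [0.998, -0.062, 0.0, 0.0]
contact_force: [-0.1, -0.0, 0.3]
gripper_width: 8.4
```

Run:
```python
from h import *
import pickle
d=cap('wrist');pickle.dump(d,open('d5.pkl','wb'));s=read_state();print(s['position'],s['ee_rot'],s['contact_force'])
P=s['position']
print([np.round(proj(d,P+[0,0,z]),1) for z in (-11,-16,-50)],np.round(proj(d,(518.2,-103.2,70)),1))
im=d['image'];h=cv2.cvtColor(im,cv2.COLOR_RGB2HSV)
m=cv2.inRange(h,(15,90,80),(35,255,255));u,v=map(int,proj(d,(518,-103,70)));k=np.zeros_like(m);k[v-35:v+40,u-40:u+40]=255;m&=k
c=np.vstack([c for c in cv2.findContours(m,0,1)[0] if cv2.contourArea(c)>30]);e=cv2.fitEllipse(cv2.convexHull(c));print(e,onz(d,*e[0],70))
cv2.imwrite('pics/l.png',cv2.resize(im[120:310,170:340,::-1],None,fx=3,fy=3,interpolation=cv2.INTER_CUBIC))
```

```text
[ 517.69502521 -104.41294919  181.11771874] [ 9.98063364e-01 -6.22011655e-02  7.32470419e-04  1.85672713e-05] [-0.77927402  0.43996266 -0.76617524]
[array([254.8, 245.3]), array([254.8, 241.1]), array([254.8, 218.1])] [253.3 191.3]
((253.21115112304688, 190.9989471435547), (37.89238739013672, 39.09128189086914), 108.69287109375) [ 518.48879998 -103.20102096   70.        ]
```

View pics/l.png

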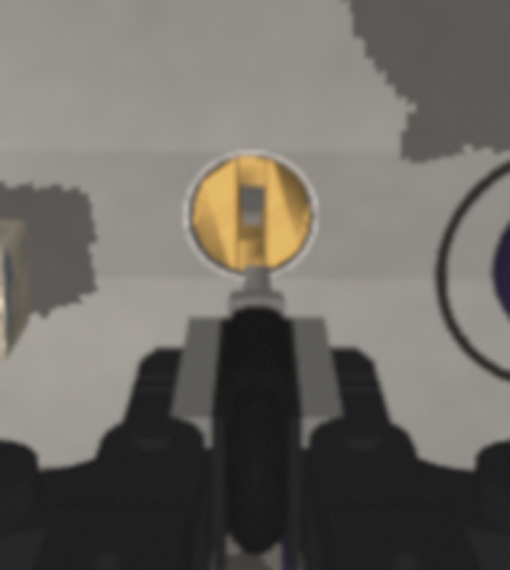

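The key points down cleanly. The lock ellipse is at (253.5,191) and the slot is parallel to the blade. Comparing views at opposite yaws shows the wrist calibration has a world bias of about +1.5 mm in x, so the lock is near (517.0,−103.0) and the key is on the TCP axis. I correct for this and lower to just above the lid.

servo_tool([
  [0.0,-0.09,-0.14,1,0,0,0],
  [0.0,0,0,2,0,0,0],
  [0.0,0,0,1.8,0,0,0],
  [0.0,0,0,0.7,0,0,0],
  [0.0,0,0,0.2,0,0,0],
  [0.0,0,0,0,0,0,0],
  [0.0,0,0,0,0,0,0],
])

```text
clock: 16.85
position: [517.3, -102.7, 124.2]
ee_rot: [0.998, -0.062, 0.001, -0.0]
contact_force: [-1.0, -0.0, 0.2]
gripper_width: 8.3
```

Run:
```python
from h import *
import pickle
d=cap('wrist');pickle.dump(d,open('d6.pkl','wb'));s=read_state();print(s['position'],s['ee_rot'],s['contact_force'])
P=s['position']
print([np.round(proj(d,P+[0,0,z]),1) for z in (-16,-50)],np.round(proj(d,(518.5,-103.2,70)),1))
im=d['image']
cv2.imwrite('pics/m.png',cv2.resize(im[140:290,180:330,::-1],None,fx=4,fy=4,interpolation=cv2.INTER_CUBIC))
```

```text
[ 517.24335126 -102.64809689  124.19107275] [ 9.98084475e-01 -6.18587378e-02  9.34841547e-04 -6.25484470e-05] [-0.29847652 -0.63548523  0.1719582 ]
[array([254.5, 241.2]), array([254.6, 218.2])] [255.3 214. ]
```

View pics/m.png

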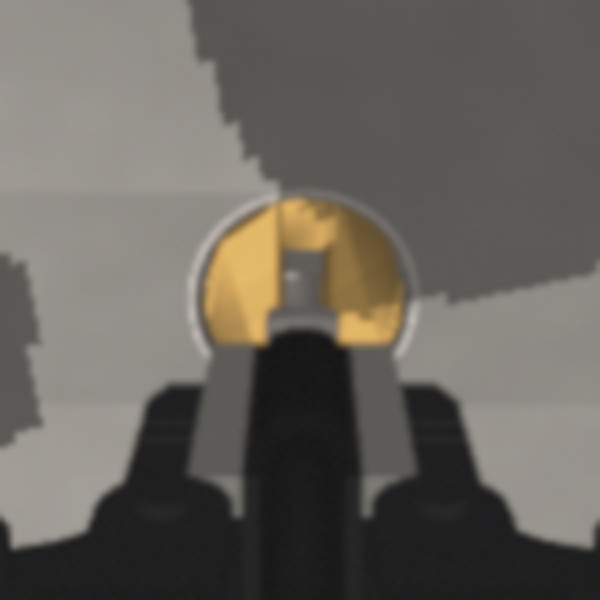

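Run:
```python
from h import *
import pickle
d=pickle.load(open('d6.pkl','rb'));im=d['image'].astype(int)
for r in range(184,224): print(r,' '.join('%3d/%3d'%(im[r,c].max(),im[r,c].max()-im[r,c].min()) for c in range(244,267,1)))
```

```text
184 151/  9 134/  9 111/  6 103/  6 102/  6  98/  6  92/  5  91/  5  90/  5  90/  6  90/  6  90/  6  90/  6  90/  5  90/  6  90/  6  90/  6  90/  5  90/  5  90/  5  90/  6  90/  6  90/  6
185 154/  9 147/  9 137/  8 133/  8 130/  8 116/  7  98/  6  90/  5  91/  6  90/  6  90/  6  90/  6  90/  6  90/  6  91/  7  91/  7  91/  7  90/  6  91/  6  90/  6  91/  6  90/  6  90/  6
186 157/ 10 154/  9 153/  9 152/ 10 147/ 10 130/  9 103/  7  93/  6  93/  6  93/  6  94/  6  94/  6  94/  6  94/  6  94/  6  93/  6  92/  6  91/  6  91/  6  90/  5  90/  5  90/  6  90/  6
187 155/  9 156/ 10 156/ 10 157/ 10 154/ 10 138/ 10 111/  7 102/  6 102/  7 103/  7 105/  7 105/  7 105/  7 105/  7 105/  7 103/  6 101/  6  99/  6  98/  6  96/  5  93/  5  91/  5  91/  6
188 152/ 10 156/ 10 161/ 10 165/ 11 166/ 11 151/ 10 124/  8 116/ 10 117/ 12 119/ 15 119/ 16 115/ 14 111/ 11 112/ 10 114/  9 115/  9 113/  8 112/  7 112/  7 109/  6 104/  6  99/  5  95/  5
189 159/ 10 167/ 10 176/ 12 179/ 14 176/ 16 157/ 18 135/ 24 137/ 36 144/ 43 149/ 49 152/ 54 144/ 51 130/ 40 118/ 29 116/ 23 117/ 22 115/ 19 112/ 14 112/ 11 114/
[... 5719 characters left out ...]
 118/  8 117/  8 115/  7 115/  7 115/  7 115/  7 114/  8 113/  7 113/  7 113/  7 115/  8 115/  7 116/  8 123/ 19 156/ 58 200/103 219/119
221 224/120 213/111 173/ 71 131/ 24 119/  9 118/  8 115/  7 108/  6 100/  6  97/  6  97/  5  97/  6  96/  6  96/  6  99/  7 103/  7 108/  6 115/  7 119/  8 127/ 18 161/ 59 203/104 221/119
222 224/120 213/111 172/ 71 128/ 24 108/  8  98/  6  92/  6  80/  5  67/  4  64/  4  63/  4  63/  4  62/  3  63/  3  68/  5  73/  4  83/  5  96/  6 109/  7 125/ 19 162/ 59 205/104 222/119
223 223/120 211/110 169/ 71 117/ 25  82/  6  65/  4  55/  3  45/  3  37/  2  34/  1  34/  2  34/  1  33/  1  34/  1  38/  2  41/  2  49/  2  64/  3  82/  5 111/ 20 160/ 62 206/106 223/120
```

The profile shows the blade tip at row ~207.5, inside the slot mouth (its edge is at row ~202), and the columns are centred. I start the insertion.

servo_tool([
  [0.0,0,0,0.3,0,0,0],
  [0.0,0,0,0.3,0,0,0],
  [0.0,0,0,0.3,0,0,0],
  [0.0,0,0,0.3,0,0,0],
  [0.0,0,0,0,0,0,0],
])

```text
clock: 17.4
position: [516.2, -102.7, 110.7]
ee_rot: [0.998, -0.062, -0.001, 0.0]
contact_force: [-0.6, -0.2, -1.1]
gripper_width: 8.3
```

The tip is about 10 mm into the slot with no resistance. I continue to the first pin.

servo_tool([
  [0.0,0,0,0.2,0,0,0],
  [0.0,0,0,0.2,0,0,0],
  [0.0,0,0,0.2,0,0,0],
  [0.0,0,0,0,0,0,0],
])

```text
clock: 17.8
position: [516.0, -102.7, 104.9]
ee_rot: [0.998, -0.062, -0.001, 0.0]
contact_force: [-0.8, 0.0, -0.4]
gripper_width: 8.0
```

servo_tool([
  [0.0,0,0,0.2,0,0,0],
  [0.0,0,0,0.2,0,0,0],
  [0.0,0,0,0,0,0,0],
])

```text
clock: 18.1
position: [515.5, -102.8, 101.3]
ee_rot: [0.998, -0.062, -0.001, 0.0]
contact_force: [-3.5, 0.2, 3.2]
gripper_width: 8.2
```

servo_tool([
  [0.0,0,0,0.2,0,0,0],
  [0.0,0,0,0.2,0,0,0],
  [0.0,0,0,0,0,0,0],
])

```text
clock: 18.4
position: [515.5, -102.7, 96.7]
ee_rot: [0.998, -0.062, -0.001, 0.0]
contact_force: [-2.8, 0.0, 0.2]
gripper_width: 8.0
```

servo_tool([
  [0.0,0,0,0.2,0,0,0],
  [0.0,0,0,0.2,0,0,0],
  [0.0,0,0,0,0,0,0],
])

```text
clock: 18.7
position: [516.6, -102.8, 93.4]
ee_rot: [0.998, -0.062, 0.0, 0.0]
contact_force: [-2.1, -0.3, 2.1]
gripper_width: 8.0
```

servo_tool([
  [0.0,0,0,0.2,0,0,0],
  [0.0,0,0,0.2,0,0,0],
  [0.0,0,0,0,0,0,0],
])

```text
clock: 19.0
position: [517.3, -102.7, 90.1]
ee_rot: [0.998, -0.062, 0.001, 0.0]
contact_force: [-3.1, -0.3, 5.7]
gripper_width: 7.8
```

servo_tool([
  [0.0,0,0,0.2,0,0,0],
  [0.0,0,0,0.15,0,0,0],
  [0.0,0,0,0,0,0,0],
])

```text
clock: 19.3
position: [517.3, -102.7, 86.4]
ee_rot: [0.998, -0.062, 0.001, 0.0]
contact_force: [-3.2, -0.3, 4.4]
gripper_width: 8.0
```

servo_tool([
  [0.0,0,0,0.1,0,0,0],
  [0.0,0,0,0.1,0,0,0],
  [0.0,0,0,0,0,0,0],
])

```text
clock: 19.6
position: [517.4, -102.7, 85.7]
ee_rot: [0.998, -0.061, 0.001, 0.0]
contact_force: [-6.2, 1.2, 14.3]
gripper_width: 8.4
```

servo_tool([
  [0.0,0,0,0.1,0,0,0],
  [0.0,0,0,0,0,0,0],
])

```text
clock: 19.8
position: [517.4, -102.7, 85.6]
ee_rot: [0.998, -0.061, 0.001, 0.0]
contact_force: [-8.3, 1.3, 20.0]
gripper_width: 8.1
```

The height and force (20 N, z stopped at 85.6, so the shoulder is at about 69.3) say the shoulder is home. I relieve the side load before turning.

servo_tool([
  [0.0,-0.1,0,0,0,0,0],
  [0.0,0,0,0,0,0,0],
])

```text
clock: 20.0
position: [517.3, -102.7, 85.6]
ee_rot: [0.998, -0.061, 0.002, 0.0]
contact_force: [-5.4, 0.2, 17.2]
gripper_width: 8.0
```

Run:
```python
from h import *
s=read_state();print(s['position'],s['ee_rot'],s['contact_force'],s['wrist_torque'],s['joints'])
```

```text
[ 517.31217523 -102.69789452   85.58506556] [ 9.98126646e-01 -6.11428776e-02  2.15473802e-03  3.22138737e-04] [-5.35457908  0.19127359 17.19759565] [0.23182045 1.84518146 0.03508268] [ 0.11264258  0.39181209 -0.43598023  0.00204897 -0.73887194  1.33427957]
```

servo_tool([
  [0.0,-0.08,0,0.05,0,0,0],
  [0.0,0,0,0,0,0,4],
  [0.0,0,0,0,0,0,6],
  [0.0,0,0,0,0,0,6],
  [0.0,0,0,0,0,0,6],
  [0.0,0,0,0,0,0,6],
  [0.0,0,0,0,0,0,0],
])

```text
clock: 20.7
position: [517.3, -102.8, 85.6]
ee_rot: [0.954, -0.301, 0.003, -0.0]
contact_force: [-5.2, -0.1, 18.7]
gripper_width: 8.3
```

Run:
```python
from h import *
s=read_state();print(s['position'],s['ee_rot'],s['contact_force'],s['wrist_torque'])
```

```text
[ 517.30979783 -102.7852518    85.55148125] [ 9.53511091e-01 -3.01343245e-01  2.96525046e-03 -2.36096912e-04] [-5.16590278 -0.10687915 18.68872468] [-0.12195908  1.61899536 -0.00861164]
```

servo_tool([
  [0.0,0,0,0,0,0,6],
  [0.0,0,0,0,0,0,6],
  [0.0,0,0,0,0,0,6],
  [0.0,0,0,0,0,0,6],
  [0.0,0,0,0,0,0,6],
  [0.0,0,0,0,0,0,6],
  [0.0,0,0,0,0,0,6],
  [0.0,0,0,0,0,0,6],
  [0.0,0,0,0,0,0,6],
  [0.0,0,0,0,0,0,6],
  [0.0,0,0,0,0,0,0],
])

```text
clock: 21.8
position: [517.4, -103.0, 85.6]
ee_rot: [-0.675, 0.738, -0.003, 0.002]
contact_force: [-5.2, -1.8, 17.3]
gripper_width: 8.1
```

Run:
```python
from h import *
s=read_state();print(s['position'],s['ee_rot'],s['contact_force'],s['wrist_torque'])
```

```text
[ 517.42586279 -103.04127757   85.56862452] [-0.67520531  0.73762319 -0.00266212  0.00165159] [-5.15063942 -1.75439675 17.3337797 ] [-0.55889046  1.51833382  0.07708764]
```

servo_tool([
  [0.0,0,0,0,0,0,3],
  [0.0,0,0,0,0,0,3],
  [0.0,0,0,0,0,0,0],
])

```text
clock: 22.1
position: [517.3, -103.0, 85.6]
ee_rot: [-0.636, 0.772, -0.002, 0.002]
contact_force: [-5.3, -1.1, 18.5]
gripper_width: 7.9
```

Run:
```python
from h import *
s=read_state();print(s['position'],s['ee_rot'],s['contact_force'],s['wrist_torque'])
```

```text
[ 517.32175596 -102.95046509   85.60257318] [-0.63611347  0.77158986 -0.00245854  0.00164068] [-5.2524528  -1.0648677  18.47644398] [-0.28260335  1.67768736  0.15492686]
```

servo_tool([
  [0.0,0,0,0,0,0,3],
  [0.0,0,0,0,0,0,1],
  [0.0,0,0,0,0,0,0],
  [0.0,0,0,0,0,0,0],
])

```text
clock: 22.5
position: [517.2, -102.9, 85.6]
ee_rot: [-0.609, 0.793, -0.002, 0.002]
contact_force: [-6.0, -1.2, 18.4]
gripper_width: 8.2
```

Run:
```python
from h import *
s=read_state();print(s['position'],s['ee_rot'],s['contact_force'],s['wrist_torque'])
```

```text
[ 517.15176321 -102.91021377   85.60494029] [-0.60923915  0.79298169 -0.00228327  0.00157772] [-5.99911165 -1.15964239 18.3503417 ] [-0.29888567  1.80456291  0.17440646]
```

servo_tool([
  [0.0,0,0,0,0,0,2],
  [0.0,0,0,0,0,0,2],
  [0.0,0,0,0,0,0,0],
  [0.0,0,0,0,0,0,0],
])

```text
clock: 22.9
position: [517.2, -102.8, 85.6]
ee_rot: [-0.582, 0.813, -0.002, 0.002]
contact_force: [-4.8, -0.5, 19.0]
gripper_width: 8.2
```

Run:
```python
from h import *
s=read_state();print(s['position'],s['ee_rot'],s['contact_force'],s['wrist_torque'],s['joints'])
d=cap('wrist');t=cap('scene');T=cap('top')
P=s['position'];u,v=map(int,proj(d,P+[0,0,-16]));a=cv2.resize(d['image'][v-100:v+50,u-75:u+75],(600,600),interpolation=cv2.INTER_CUBIC)
u,v=map(int,proj(t,(505,-130,80)));b=cv2.resize(t['image'][v-60:v+60,u-40:u+0+40],None,fx=2.5,fy=2.5,interpolation=cv2.INTER_CUBIC)
b=cv2.copyMakeBorder(b,0,600-b.shape[0],0,200-b.shape[1],cv2.BORDER_CONSTANT)
cv2.imwrite('pics/n.png',np.hstack([a,b])[:,:,::-1])
```

```text
[ 517.16768758 -102.84169074   85.61799388] [-0.58161183  0.81346169 -0.00226914  0.00161845] [-4.76104055 -0.53582699 18.95077332] [-0.11357845  1.78056993  0.38337569] [ 0.11296675  0.39114506 -0.43761297  0.00355904 -0.73700633 -0.44496948]
```

View pics/n.png

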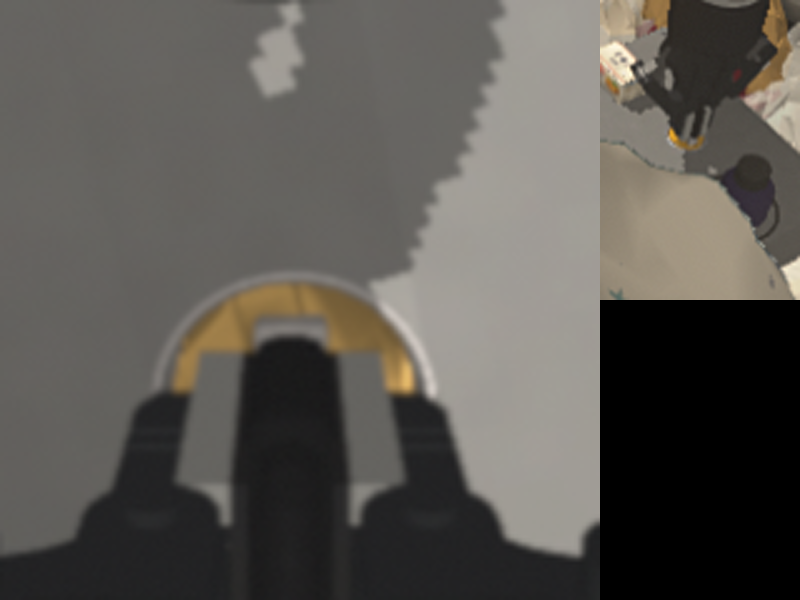

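The torque jump from 0.17 to 0.38 N m marks the stop. The view shows the shoulder on the brass face, the cylinder's slot line lagging the key by about the play, and the bottle upright in the ring with the staple box in place. I hand the job in.

```bash
python3 -c "
from bench import *
print(job_done()); s=read_state(); print(s['clock'],s['position'],s['wrist_torque'])"
```

```text
the job is handed in; nothing more can be done
None
the job is handed in; nothing more can be done
```

I handed the job in at about 23 s, with the key still gripped, pressed home and turned to the stop. No verdict came back.

- **Bottle:** I slid it along the lid between loosely closed jaws, without lifting it. A picture straight after showed it upright and concentric in the ring to within about 2 mm.
- **Key in the lock:** It went past both pins with at most about 6 N. It stopped with the shoulder at about 69.3 mm, where fully home is 70 mm; the push then rose to about 19 N and stayed there. The last picture shows the shoulder on the lock face.
- **Turn:** The gripper turned about 102° clockwise. The torque then jumped from 0.17 to 0.38 N m, so I took that as the stop. I could not read the cylinder angle directly.
- **Other things:** The last picture shows the staple box still on the lid. Nothing came near the tape measure after I last saw it, beside the key stand. The top camera showed x about 2.5–4 mm low and the wrist camera about 1.5 mm high; I corrected for this by comparing wrist views at opposite yaws.
- **Failed check:** Reading the robot's state after handing in was refused, so there are no numbers from the final second.

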